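Hang the wheel dresser plumb and stow it in the red well

ROBOT

A 7-joint arm with a two-finger parallel gripper is mounted at the origin on the work surface. World frame = base frame: x ahead of the robot, y to its left, z up, the work surface at z = 0. Lengths are in m, angles in rad, forces in N, time in s.
With the tool pointing down it reaches from about 0.425 to 0.825 m from the base axis. Payload 3.6 kg.
Tool frame: the origin (TCP) lies between the finger pads; the fingertips stand 14 mm ahead of it and the grasp point (between the pads) lies 5 mm behind it (env.tip_extent is the distance from the TCP to the fingertips, in m); z points along the fingers, y is the direction in which the jaws open and shut (so a half turn about z gives the same grasp; the last joint's range is limited). The gripper opens to 85 mm and grips with 20 to 120 N. Pads are 22 mm wide; open, the fingers measure 114 mm over their backs; the gripper's body (76 mm by 85 mm) begins 54 mm behind the grasp point. The pads swing forward as they close: fully open they stand 13 mm farther back than shut.
Start: joints at [-1.212, 0.615, -0.013, 1.423, 0.008, 1.103, -0.04], TCP at [0.245, 0.602, 0.245] pointing down, gripper open.
Joint ranges: [-3.12, 3.12], [-0.3, 2.06], [-1.34, 1.32], [0.26, 2.42], [-1.36, 4.5], [0.01, 1.98], [-2.84, 2.84]. Speed limits (rad/s): [2.79, 2.79, 3.14, 3.14, 3.14, 3.14, 3.14].

INTERFACE

Orientations are given as a rotation vector (axis times angle).
In Python, from cell import env gives the robot as it stands.
- The arm moves only by the tool servo_tool, never from a script. Its argument "targets" is a list of rows, each an object with "delta_pos": the shift along the tool's x, y, z in mm, a list of three; "rotation": the turn, a rotation vector about the tool's x, y, z in degrees, a list of three; "gripper": the finger opening in mm, from 0 to 85.4. In form: [{"delta_pos": [tx, ty, tz], "rotation": [rx, ry, rz], "gripper": gripper}, ...]. A call has exactly 8 rows; each row is the pose to reach, as a shift and turn from the pose commanded when the call began, along the tool's axes at that moment; what a row does not reach only later rows make up. A row lasts 1/8 s, in which the tool goes at most 62.5 mm and 10.7 degrees, less where a joint would pass 70% of its speed; a pose out of reach is approached as far as the arm can. A call with a gripper value outside its range is refused whole. The fingers move at their own pace and stop on an object; "force" is the grip in N (left out, the last holds). Time passes only in rows, so rows that repeat a pose let the fingers close, or fill a call up. It gives the time, the measured TCP pose, the force and the opening at its end, in the units of the state.
- env.observe(): the state, without advancing time (a new reading comes with each control period).
- env.snapshot(name): name is "side" or "top"; returns a dict with "pixels" (420x560x3 uint8, blue, green, red), "camera_matrix" (3x3 intrinsics, pixels), "camera_from_world" (4x4, takes a point from world to camera coordinates). Camera axes: x right, y up, looking along -z (the intrinsics and any distortion apply to the point x, -y, -z); pixel columns grow to the right and rows downward; lengths in m; the calibration is good to about 2 mm. A picture is of the moment at which its call begins. There is no depth.
- env.close_job(): hands the job in, once; it reports no verdict.
Trained networks look in the newest picture that a camera, given by its name, has taken for a name from the list of things; names that differ only in an ending like _2 or _b are one class to them, and where a whole thing is asked for, a point or a joint stands for the part that bears it (a point fixed in the world has none). Each returns a list of dicts, best first, with "confidence" (0 to 1); they miss things now and then, are a little off and sometimes report something else, mostly with a low value. They report only what shows in the picture. A call takes as long as a camera call. They do not tell look-alikes from the thing itself.
- env.look_for(camera, target): "xyz" ([x, y, z] in m, in world coordinates, good to about 4 mm: the middle of the surface that is visible of it).
- env.spot_point(camera, target): "xyz" ([x, y, z] in m, in world coordinates, good to about 4 mm: a listed point, or the origin of a listed thing).
The state is a dict: "clock": time; "joint_pos": joint angles; "qd": joint speeds; "joint_efforts": joint torques, N m; "eef_pos": TCP position; "ee_rot": TCP orientation; "force": force on the tool from outside, world axes, zero at the start; "ft_torque": the same for the moment, N m; "opening": opening from 0.0 (shut) to 1.0 (fully open).
Only numpy, scipy, OpenCV 4.12 (cv2) and the standard library are available. Lean on these libraries where they do the work, as an engineer would, in place of code of your own. Each camera call takes 0.05 s, during which the arm holds its last target.

TASK

Take the yellow-handled wheel dresser by the brass pin at the end of its handle and lift it well above the wells; ease your grip so that it swings until it hangs straight down, head lowest, and tighten your grip on it again. Then lower it head first to the bottom of the red tool well before letting go, leave it standing there, and do not disturb the green-handled rubbing tool.

Things in the scene. Friction and masses are not known exactly. Their poses are not given: they have to be found in the camera images.
- dresser: Wheel dresser, loose, 0.22-0.35 kg. Yellow handle bar 14 wide (y) x 12 mm; brass cross pin along y near its end, 15 mm diameter, 24 long, 5 mm proud each side: grip over these ends. Origin: pin centre. x runs from pin to head; the handle ends at x=-14 mm. Starts level, z up, on a wooden rest (44 mm high, 55 mm clear of the pin), pin 50 mm above the table, steel star-wheel head away from robot.
- dresser_foot (a point): Middle of the flat end face of the dresser's head (block 50 x 32 x 32 mm), 165 mm from the pin; lowest when it hangs plumb (x down). The mass centre is 55 mm from here. Gripped at the pin with 50 N it stays level or sags; eased bit by bit to about 6 N it turns about the pin till it hangs; under 4 N it may slip. Tighten to 20 N or more to carry it.
- well: Red square steel tool well, open on top, fixed upright on the table: outside 70 x 70 mm, 115 high (flange 90 x 90 at the foot), inside 62 x 62 mm, floor 4 mm above the table. Origin: centre of its underside, z up, x and y along its sides. A blue well of the same shape stands about 160 mm to one side of it and is the wrong one; the two may change places.
- rubber_tool: Bystander, loose: green-handled rubbing tool with the same handle and brass pin (origin at the pin, axes as the dresser's) but a grey stone and wood block as its head, lying on a like rest about 200 mm beside the dresser, left or right of it. Leave it alone.
Mind the look-alikes: they are no part of the job. What is shaped like the dresser but blue or pink is not meant.

How it is judged:
By the outcome, as a careful person would: the job done as asked, in the order asked, and still so for the second after the job is handed in, with the robot touching nothing.
It also fails if it takes over 59 s, if anything falls off the work surface, if the arm or the gripper's body presses on something with over 40 N, if the wrist force passes 120 N, or if a joint passes its speed limit or range.

## Working session

There is one attempt and no reset: what is moved stays moved. The work goes in short steps, Python scripts to look and compute and a tool call to move; the robot and the scene stay as the last step left them, time stands still between calls to the robot, and variables do not carry over. Pictures are saved under pics/ and viewed, and the job is handed in when it is done.

Besides the shell and the picture viewer there is one more tool, called after "Request:" as name([rows], argument=value, ...), one row to a line, values as JSON. servo_tool: Moves the arm, as the interface text tells. Its arguments: {"type":"object","properties":{"targets":{"type":"array"},"force":{"type":"number"}},"required":["targets"]}

```bash
ls; mkdir -p pics
python3 - <<'E'
from cell import env
import cv2
for c in ("side","top"):
    s=env.snapshot(c); cv2.imwrite(f"pics/{c}0.png",s["pixels"])
    for t in ("dresser","well","rubber_tool","dresser_foot"):
        for f in ("spot_point","look_for"):
            print(c,f,t,[( [round(v,3) for v in d["xyz"]],round(d["confidence"],2)) for d in getattr(env,f)(c,t)][:4])
print(env.observe(), env.tip_extent)
E
```

```text
pics
side spot_point dresser [([0.754, -0.143, 0.007], 0.87), ([0.494, -0.06, 0.052], 0.83), ([0.356, -0.235, 0.008], 0.81), ([0.35, 0.298, 0.011], 0.62)]
side look_for dresser [([0.348, -0.065, 0.019], 0.95), ([0.827, -0.086, 0.02], 0.83), ([0.236, 0.283, 0.02], 0.8), ([0.599, -0.086, 0.06], 0.62)]
side spot_point well [([0.481, 0.149, 0.0], 0.83)]
side look_for well [([0.477, 0.112, 0.07], 0.65)]
side spot_point rubber_tool [([0.48, -0.281, 0.052], 0.74)]
side look_for rubber_tool [([0.594, -0.296, 0.059], 0.87)]
side spot_point dresser_foot [([0.874, -0.052, 0.019], 0.9), ([0.651, -0.106, 0.055], 0.83), ([0.387, -0.01, 0.021], 0.74), ([0.184, 0.273, 0.021], 0.7)]
side look_for dresser_foot [([0.822, -0.093, 0.018], 0.89), ([0.346, -0.315, 0.016], 0.83), ([0.601, -0.088, 0.059], 0.74), ([0.231, 0.282, 0.022], 0.73)]
top spot_point dresser [([0.346, 0.297, 0.004], 0.92), ([0.748, -0.15, 0.011], 0.89), ([0.351, -0.245, 0.005], 0.7), ([0.281, -0.135, 0.007], 0.61)]
top look_for dresser [([0.831, -0.084, 0.017], 0.87), ([0.59, -0.079, 0.056], 0.72), ([0.346, -0.343, 0.021], 0.68), ([0.
[... 564 characters left out ...]
-0.082, 0.053], 0.65)]
{'clock': 0.9, 'joint_pos': array([-1.21150649,  0.61485937, -0.01261463,  1.42338964,  0.00809086,
        1.10339398, -0.04038716]), 'qd': array([-0.00026693,  0.00045368, -0.00156572,  0.00066553, -0.00019616,
        0.00077338,  0.00012033]), 'joint_efforts': array([ 6.13714246e-05, -4.69089568e+01,  2.58976780e-01, -1.71346110e+01,
        1.00086865e-02,  1.63864133e-03,  1.24757388e-06]), 'eef_pos': array([0.24455022, 0.60221896, 0.24532701]), 'ee_rot': array([-6.02139139e-01, -3.08329387e+00, -1.35708305e-05]), 'force': array([0.66745693, 0.21558479, 0.54767494]), 'ft_torque': array([-0.05919691, -0.01131318, -0.02926383]), 'opening': 1.0014173798350432} 0.014
```

View pics/side0.png

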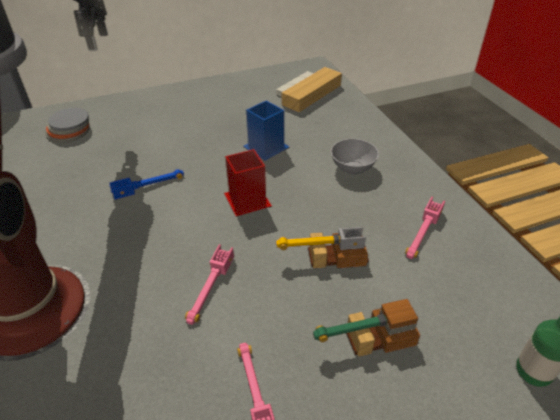

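View pics/top0.png

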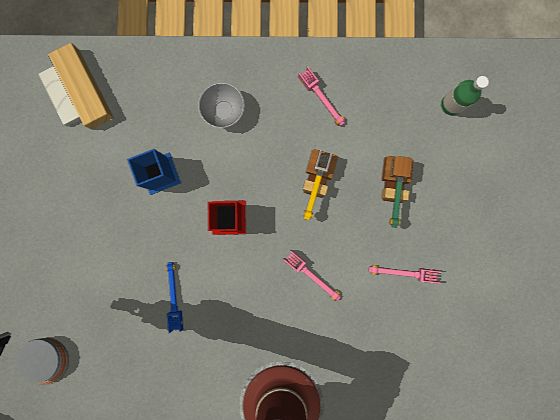

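The side view shows the yellow dresser with its pin at about (282,243) and head at (350,240). The red well is at (246,180), the blue one at (266,130) and the green tool at (320,333). In the top view the pin is at (307,215), the head at (322,160) and the red well mouth at (227,217). Next I'll zoom in and refine.

```bash
cat > h.py <<'E'
import numpy as np, cv2
def proj(s,P):
    P=np.atleast_2d(P).astype(float); T=np.array(s["camera_from_world"]);K=np.array(s["camera_matrix"])
    c=P@T[:3,:3].T+T[:3,3]; c=c*[1,-1,-1]; u=c@K.T; return u[:,:2]/u[:,2:]
def ray(s,uv):
    T=np.array(s["camera_from_world"]);K=np.array(s["camera_matrix"]);R=T[:3,:3]
    d=np.linalg.inv(K)@[uv[0],uv[1],1]; d=d*[1,-1,-1]; return -R.T@T[:3,3], R.T@d
def atz(s,uv,z):
    o,d=ray(s,uv); return o+d*(z-o[2])/d[2]
E
python3 - <<'E'
from cell import env
from h import *
import pickle
S={c:env.snapshot(c) for c in("side","top")}
pickle.dump(S,open("s0.pkl","wb"))
a=cv2.resize(S["top"]["pixels"][135:245,190:350],None,fx=5,fy=5,interpolation=cv2.INTER_CUBIC);cv2.imwrite("pics/tz.png",a)
b=cv2.resize(S["side"]["pixels"][140:280,220:380],None,fx=4,fy=4,interpolation=cv2.INTER_CUBIC);cv2.imwrite("pics/sz.png",b)
for c in S:
    print(c,proj(S[c],[[.494,-.06,.05],[.651,-.106,.055],[.483,.149,.115],[.483,.149,0]]).round(1).tolist())
print(atz(S["top"],(307.5,215),.056),atz(S["side"],(282,243),.05))
E
```

```text
side [[282.8, 242.3], [363.1, 235.4], [243.8, 160.0], [246.6, 199.0]]
top [[307.1, 213.9], [325.7, 152.7], [221.1, 216.4], [227.8, 217.7]]
[ 0.49102142 -0.06080414  0.056     ] [ 0.49184541 -0.06115171  0.05      ]
```

View pics/tz.png

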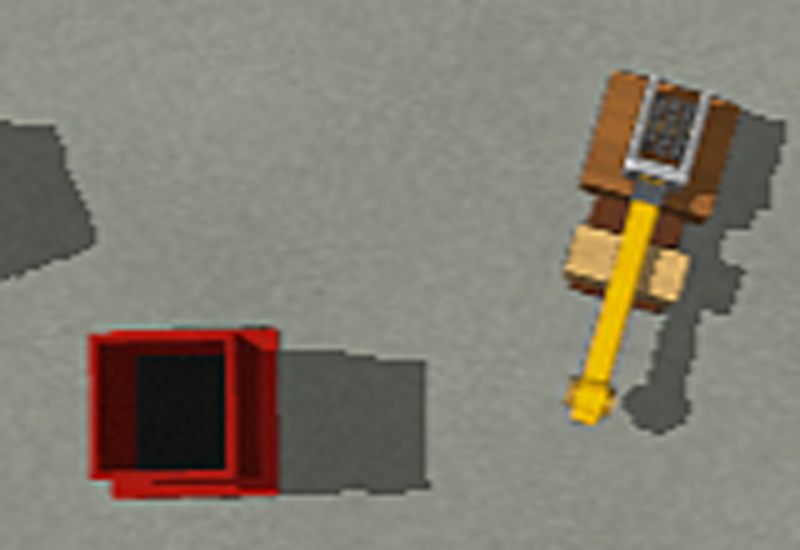

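View pics/sz.png

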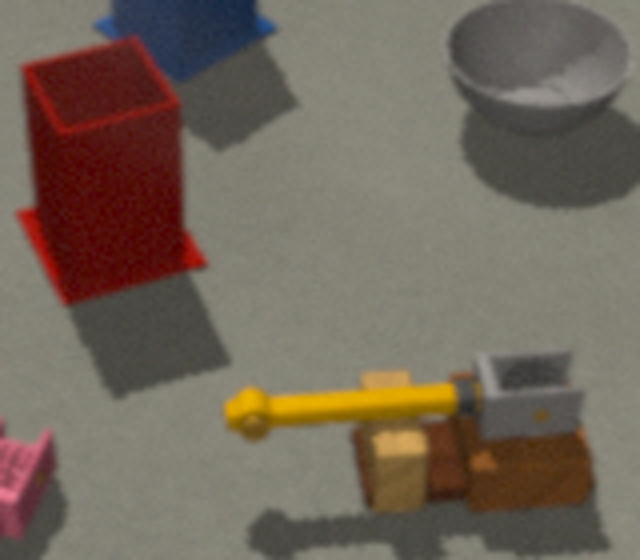

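Run:
```python
from h import *
import pickle
S=pickle.load(open("s0.pkl","rb"));t,s=S["top"],S["side"]
T=lambda u,v,z:atz(t,(190+(u+.5)/5-.5,135+(v+.5)/5-.5),z).round(4)
D=lambda u,v,z:atz(s,(220+(u+.5)/4-.5,140+(v+.5)/4-.5),z).round(4)
print("pin",T(590,398,.056),D(252,412,.05))
print("handle near head",T(645,205,.056),"head end",T(682,88,.066))
print("well rim top",[T(*p,.115) for p in((90,335),(238,332),(240,478),(92,478))])
print("well rim side",[D(*p,.115) for p in((23,68),(136,40),(182,98),(66,132))])
p=D(252,412,.05)
# plane model overlay
def pts(px,py,yaw):
    c,sn=np.cos(yaw),np.sin(yaw)
    L=[(-.014,0,.006),(0,.012,0),(0,-.012,0),(.115,.016,.016),(.115,-.016,.016),(.165,.016,.016),(.165,-.016,.016)]
    return [(px+c*x-sn*y,py+sn*x+c*y,.05+z) for x,y,z in L]
for yaw in(-14,-16,-18):
    P=pts(.493,-.0605,np.radians(yaw))
    print(yaw,((proj(t,P)+.5-[190,135])*5).round().tolist(),((proj(s,P)+.5-[220,140])*4).round().tolist())
from scipy.spatial.transform import Rotation as R
print(R.from_rotvec([-6.02139139e-01, -3.08329387e+00,0]).as_matrix().round(3))
```

```text
pin [ 0.4931 -0.061   0.056 ] [ 0.4934 -0.0606  0.05  ]
handle near head [ 0.5917 -0.0882  0.056 ] head end [ 0.6502 -0.1056  0.066 ]
well rim top [array([0.5179, 0.1823, 0.115 ]), array([0.5203, 0.1112, 0.115 ]), array([0.4505, 0.1089, 0.115 ]), array([0.4495, 0.1796, 0.115 ])]
well rim side [array([0.4484, 0.1765, 0.115 ]), array([0.516 , 0.1786, 0.115 ]), array([0.5219, 0.1172, 0.115 ]), array([0.4535, 0.1118, 0.115 ])]
-14 [[582.0, 425.0], [566.0, 393.0], [612.0, 405.0], [617.0, 170.0], [679.0, 185.0], [642.0, 75.0], [703.0, 91.0]] [[224.0, 407.0], [249.0, 396.0], [255.0, 430.0], [471.0, 347.0], [485.0, 391.0], [567.0, 338.0], [583.0, 382.0]]
-16 [[582.0, 425.0], [566.0, 392.0], [611.0, 406.0], [625.0, 171.0], [686.0, 189.0], [653.0, 77.0], [714.0, 95.0]] [[224.0, 406.0], [249.0, 395.0], [254.0, 430.0], [474.0, 352.0], [485.0, 397.0], [571.0, 346.0], [585.0, 390.0]]
-18 [[581.0, 425.0], [566.0, 391.0], [611.0, 407.0], [633.0, 172.0], [693.0, 192.0], [664.0, 79.0], [724.0, 99.0]] [[224.0, 405.0], [250.0, 395.0], [253.0, 430.0], [476.0, 358.0], [486.0, 403.0], [574.0, 353.0], [586.0, 399.0]]
[[-0.927  0.376 -0.   ]
 [ 0.376  0.927  0.   ]
 [ 0.    -0.    -1.   ]]
```

Request:
servo_tool([
  {"delta_pos": [-40,-44,0],"rotation": [0,0,-1],"gripper": 60},
  {"delta_pos": [-80,-88,0],"rotation": [0,0,-2],"gripper": 60},
  {"delta_pos": [-120,-132,0],"rotation": [0,0,-3],"gripper": 60},
  {"delta_pos": [-160,-176,0],"rotation": [0,0,-4],"gripper": 60},
  {"delta_pos": [-200,-220,0],"rotation": [0,0,-5],"gripper": 60},
  {"delta_pos": [-240,-264,0],"rotation": [0,0,-6],"gripper": 60},
  {"delta_pos": [-280,-308,0],"rotation": [0,0,-6.5],"gripper": 60},
  {"delta_pos": [-320,-352,0],"rotation": [0,0,-6.5],"gripper": 60},
], force=30)

```text
clock: 2.0
eef_pos: [0.4093, 0.154, 0.2458]
ee_rot: [0.426, 3.111, 0.001]
force: [0.8, -0.8, -0.2]
opening: 0.704
```

```bash
cat >> h.py <<'E'
from scipy.spatial.transform import Rotation as Ro
def to(st,w):
    M=Ro.from_rotvec(st["ee_rot"]).as_matrix(); y=M[:,1]
    print("clk",round(st["clock"],2),"pos",st["eef_pos"].round(4),"z",M[:,2].round(3),"yaxis ang",np.degrees(np.arctan2(y[1],y[0])).round(2),"F",st["force"].round(1),"T",st["ft_torque"].round(2),"op",round(st["opening"]*85.4,1))
    print("tool delta mm",((np.array(w)-st["eef_pos"])@M*1000).round(1))
E
python3 -c "
from cell import env
from h import *
to(env.observe(),[.493,-.0605,.045])"
```

```text
clk 2.0 pos [0.4093 0.154  0.2458] z [ 0.001  0.001 -1.   ] yaxis ang 74.41 F [ 0.8 -0.8 -0.2] T [-0.01 -0.11 -0.03] op 60.2
tool delta mm [-138.  -184.3  200.8]
```

Request:
servo_tool([
  {"delta_pos": [-27,-36,0],"rotation": [0,0,0],"gripper": 60},
  {"delta_pos": [-54,-72,0],"rotation": [0,0,0],"gripper": 60},
  {"delta_pos": [-81,-108,20],"rotation": [0,0,0],"gripper": 60},
  {"delta_pos": [-108,-144,50],"rotation": [0,0,0],"gripper": 60},
  {"delta_pos": [-130,-174,80],"rotation": [0,0,0],"gripper": 60},
  {"delta_pos": [-138,-184,105],"rotation": [0,0,0],"gripper": 60},
  {"delta_pos": [-138,-184,115],"rotation": [0,0,0],"gripper": 60},
  {"delta_pos": [-138,-184,115],"rotation": [0,0,0],"gripper": 60},
])

```text
clock: 3.0
eef_pos: [0.4916, -0.0576, 0.1301]
ee_rot: [-0.424, -3.111, -0.001]
force: [0.7, -0.3, 0.6]
opening: 0.703
```

```bash
python3 -c "
from cell import env
from h import *
to(env.observe(),[.493,-.0605,.045])
s=env.snapshot('side');t=env.snapshot('top')
a=cv2.resize(s['pixels'][130:290,180:380],None,fx=3,fy=3);b=cv2.resize(t['pixels'][130:290,220:320],None,fx=3,fy=3)
cv2.imwrite('pics/a1.png',np.hstack([a,b])[:, :800])"
```

```text
clk 3.0 pos [ 0.4916 -0.0576  0.1301] z [-0.001  0.001 -1.   ] yaxis ang 74.47 F [ 0.7 -0.3  0.6] T [ 0.01 -0.02 -0.04] op 60.0
tool delta mm [-2.2 -2.5 85.1]
```

View pics/a1.png

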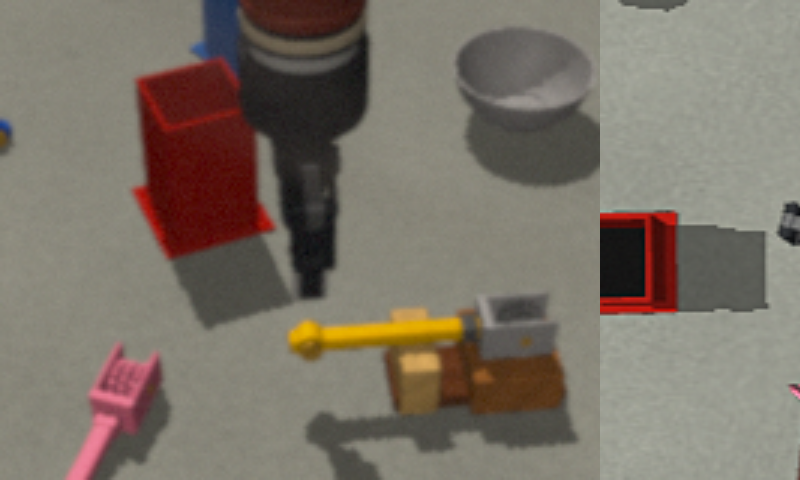

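The open gripper is above the dresser, with its tips at crop pixel (312,297) and the pin below at (306,340). Now descending onto the pin.

Request:
servo_tool([
  {"delta_pos": [-2,-2.5,15],"rotation": [0,0,0],"gripper": 60},
  {"delta_pos": [-2,-2.5,35],"rotation": [0,0,0],"gripper": 60},
  {"delta_pos": [-2,-2.5,55],"rotation": [0,0,0],"gripper": 60},
  {"delta_pos": [-2,-2.5,70],"rotation": [0,0,0],"gripper": 60},
  {"delta_pos": [-2,-2.5,80],"rotation": [0,0,0],"gripper": 60},
  {"delta_pos": [-2,-2.5,85],"rotation": [0,0,0],"gripper": 60},
  {"delta_pos": [-2,-2.5,85],"rotation": [0,0,0],"gripper": 50},
  {"delta_pos": [-2,-2.5,85],"rotation": [0,0,0],"gripper": 40},
])

```text
clock: 4.1
eef_pos: [0.4936, -0.0617, 0.0457]
ee_rot: [0.426, 3.112, -0.0]
force: [-0.1, -0.3, 1.0]
opening: 0.468
```

```bash
python3 -c "
from cell import env
from h import *
to(env.observe(),[.493,-.0605,.045])
s=env.snapshot('side');t=env.snapshot('top')
a=cv2.resize(s['pixels'][170:290,220:380],None,fx=5,fy=5)
cv2.imwrite('pics/a2.png',a)"
```

```text
clk 4.1 pos [ 0.4936 -0.0617  0.0457] z [ 0.001 -0.    -1.   ] yaxis ang 74.4 F [-0.1 -0.3  1. ] T [0.   0.03 0.01] op 40.0
tool delta mm [0.9 0.9 0.7]
```

View pics/a2.png

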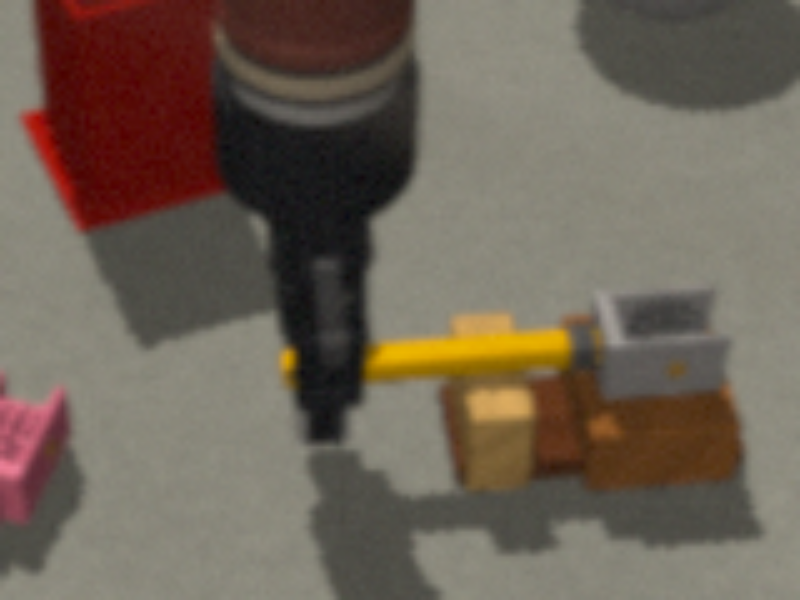

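The fingers stand on either side of the pin at about (325,365), and the handle end shows just left of them. Closing.

Request:
servo_tool([
  {"delta_pos": [0,0,0],"rotation": [0,0,0],"gripper": 30},
  {"delta_pos": [0,0,0],"rotation": [0,0,0],"gripper": 15},
  {"delta_pos": [0,0,0],"rotation": [0,0,0],"gripper": 15},
  {"delta_pos": [0,0,0],"rotation": [0,0,0],"gripper": 15},
  {"delta_pos": [0,0,0],"rotation": [0,0,0],"gripper": 15},
  {"delta_pos": [0,0,-3],"rotation": [0,0,0],"gripper": 15},
  {"delta_pos": [0,0,-8],"rotation": [0,0,0],"gripper": 15},
  {"delta_pos": [0,0,-15],"rotation": [0,0,0],"gripper": 15},
], force=50)

```text
clock: 5.2
eef_pos: [0.4919, -0.0615, 0.0601]
ee_rot: [-0.426, -3.109, 0.0]
force: [0.6, -0.0, -2.0]
opening: 0.268
```

```bash
python3 -c "
from cell import env
from h import *
to(env.observe(),[.493,-.0605,.30])
s=env.snapshot('side')
a=cv2.resize(s['pixels'][170:290,220:380],None,fx=5,fy=5)
cv2.imwrite('pics/a3.png',a)"
```

```text
clk 5.2 pos [ 0.4919 -0.0615  0.0601] z [-0.003  0.    -1.   ] yaxis ang 74.39 F [ 0.6 -0.  -2. ] T [0.06 0.3  0.  ] op 22.9
tool delta mm [   0.     1.1 -239.9]
```

View pics/a3.png

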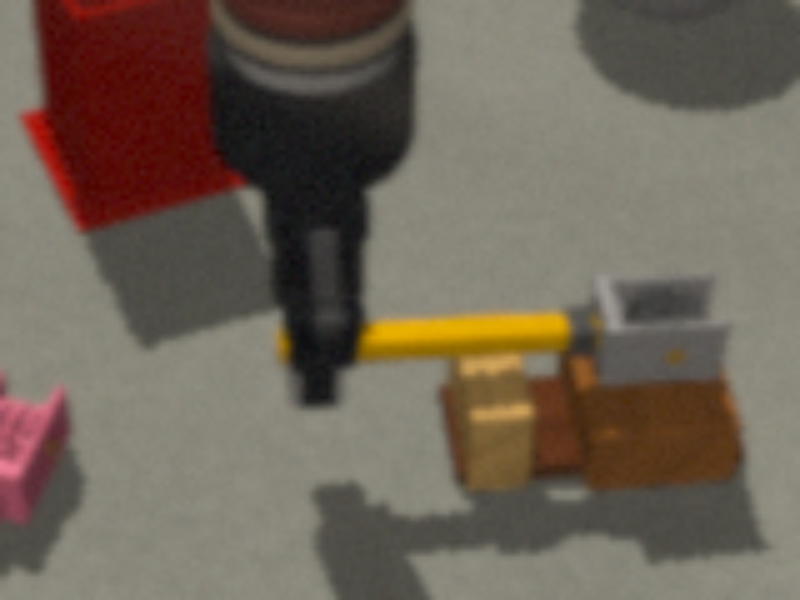

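The grip holds: the opening reads 22.9 mm and the dresser is rising level. Lifting.

Request:
servo_tool([
  {"delta_pos": [0,0,-15],"rotation": [0,0,0],"gripper": 15},
  {"delta_pos": [0,0,-40],"rotation": [0,0,0],"gripper": 15},
  {"delta_pos": [0,0,-80],"rotation": [0,0,0],"gripper": 15},
  {"delta_pos": [0,0,-120],"rotation": [0,0,0],"gripper": 15},
  {"delta_pos": [0,0,-160],"rotation": [0,0,0],"gripper": 15},
  {"delta_pos": [0,0,-200],"rotation": [0,0,0],"gripper": 15},
  {"delta_pos": [0,0,-240],"rotation": [0,0,0],"gripper": 15},
  {"delta_pos": [0,0,-270],"rotation": [0,0,0],"gripper": 15},
])

```text
clock: 6.25
eef_pos: [0.4926, -0.0616, 0.3328]
ee_rot: [0.427, 3.111, 0.0]
force: [0.2, 0.1, -3.0]
opening: 0.265
```

Request:
servo_tool([
  {"delta_pos": [0,0,-15],"rotation": [0,0,0],"gripper": 15},
  {"delta_pos": [0,0,-30],"rotation": [0,0,0],"gripper": 15},
  {"delta_pos": [0,0,-40],"rotation": [0,0,0],"gripper": 15},
  {"delta_pos": [0,0,-45],"rotation": [0,0,0],"gripper": 15},
  {"delta_pos": [0,0,-45],"rotation": [0,0,0],"gripper": 15},
  {"delta_pos": [0,0,-45],"rotation": [0,0,0],"gripper": 15},
  {"delta_pos": [0,0,-45],"rotation": [0,0,0],"gripper": 15},
  {"delta_pos": [0,0,-45],"rotation": [0,0,0],"gripper": 15},
])

```text
clock: 7.25
eef_pos: [0.4932, -0.0616, 0.375]
ee_rot: [-0.426, -3.112, 0.0]
force: [-0.1, -0.5, -3.4]
opening: 0.266
```

```bash
python3 -c "
from cell import env
from h import *
to(env.observe(),[.4845,.1455,.37])
s=env.snapshot('side');cv2.imwrite('pics/a4.png',s['pixels'])"
```

```text
clk 7.25 pos [ 0.4932 -0.0616  0.375 ] z [-0.001  0.    -1.   ] yaxis ang 74.4 F [-0.1 -0.5 -3.4] T [0.12 0.28 0.06] op 22.7
tool delta mm [ 64.1 197.1   5. ]
```

View pics/a4.png

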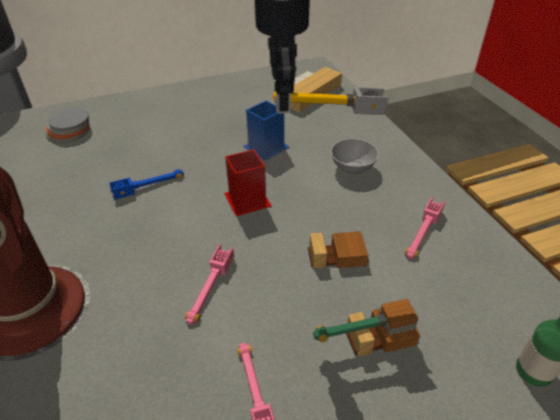

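The dresser is high and level, with its head at (370,100). Easing the grip step by step.

Request:
servo_tool([
  {"delta_pos": [0,0,0],"rotation": [0,0,0],"gripper": 15},
  {"delta_pos": [0,0,0],"rotation": [0,0,0],"gripper": 15},
  {"delta_pos": [0,0,0],"rotation": [0,0,0],"gripper": 15},
  {"delta_pos": [0,0,0],"rotation": [0,0,0],"gripper": 15},
  {"delta_pos": [0,0,0],"rotation": [0,0,0],"gripper": 15},
  {"delta_pos": [0,0,0],"rotation": [0,0,0],"gripper": 15},
  {"delta_pos": [0,0,0],"rotation": [0,0,0],"gripper": 15},
  {"delta_pos": [0,0,0],"rotation": [0,0,0],"gripper": 15},
], force=25)

```text
clock: 8.3
eef_pos: [0.4933, -0.0616, 0.3753]
ee_rot: [-0.426, -3.112, 0.0]
force: [-0.6, -1.1, -2.3]
opening: 0.271
```

Request:
servo_tool([
  {"delta_pos": [0,0,0],"rotation": [0,0,0],"gripper": 15},
  {"delta_pos": [0,0,0],"rotation": [0,0,0],"gripper": 15},
  {"delta_pos": [0,0,0],"rotation": [0,0,0],"gripper": 15},
  {"delta_pos": [0,0,0],"rotation": [0,0,0],"gripper": 15},
  {"delta_pos": [0,0,0],"rotation": [0,0,0],"gripper": 15},
  {"delta_pos": [0,0,0],"rotation": [0,0,0],"gripper": 15},
  {"delta_pos": [0,0,0],"rotation": [0,0,0],"gripper": 15},
  {"delta_pos": [0,0,0],"rotation": [0,0,0],"gripper": 15},
], force=15)

```text
clock: 9.3
eef_pos: [0.4933, -0.0616, 0.3753]
ee_rot: [-0.427, -3.112, 0.0]
force: [0.8, 0.2, -3.0]
opening: 0.267
```

```bash
python3 -c "
from cell import env
from h import *
to(env.observe(),[.4845,.1455,.37])
s=env.snapshot('side');cv2.imwrite('pics/a5.png',s['pixels'][:260,150:450])"
```

```text
clk 9.3 pos [ 0.4933 -0.0616  0.3753] z [-0. -0. -1.] yaxis ang 74.39 F [ 0.8  0.2 -3. ] T [0.06 0.33 0.01] op 22.8
tool delta mm [ 64.2 197.1   5.3]
```

View pics/a5.png

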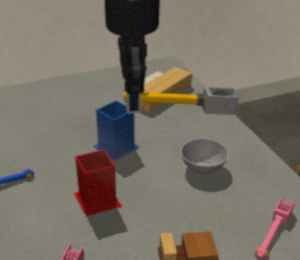

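Still level. Easing further.

Request:
servo_tool([
  {"delta_pos": [0,0,0],"rotation": [0,0,0],"gripper": 15},
  {"delta_pos": [0,0,0],"rotation": [0,0,0],"gripper": 15},
  {"delta_pos": [0,0,0],"rotation": [0,0,0],"gripper": 15},
  {"delta_pos": [0,0,0],"rotation": [0,0,0],"gripper": 15},
  {"delta_pos": [0,0,0],"rotation": [0,0,0],"gripper": 15},
  {"delta_pos": [0,0,0],"rotation": [0,0,0],"gripper": 15},
  {"delta_pos": [0,0,0],"rotation": [0,0,0],"gripper": 15},
  {"delta_pos": [0,0,0],"rotation": [0,0,0],"gripper": 15},
], force=11)

```text
clock: 10.35
eef_pos: [0.4933, -0.0616, 0.3753]
ee_rot: [-0.426, -3.112, 0.0]
force: [-0.3, -0.5, -3.5]
opening: 0.269
```

Request:
servo_tool([
  {"delta_pos": [0,0,0],"rotation": [0,0,0],"gripper": 15},
  {"delta_pos": [0,0,0],"rotation": [0,0,0],"gripper": 15},
  {"delta_pos": [0,0,0],"rotation": [0,0,0],"gripper": 15},
  {"delta_pos": [0,0,0],"rotation": [0,0,0],"gripper": 15},
  {"delta_pos": [0,0,0],"rotation": [0,0,0],"gripper": 15},
  {"delta_pos": [0,0,0],"rotation": [0,0,0],"gripper": 15},
  {"delta_pos": [0,0,0],"rotation": [0,0,0],"gripper": 15},
  {"delta_pos": [0,0,0],"rotation": [0,0,0],"gripper": 15},
], force=8)

```text
clock: 11.35
eef_pos: [0.4933, -0.0616, 0.3753]
ee_rot: [-0.426, -3.112, 0.0]
force: [-0.2, 0.5, -2.4]
opening: 0.267
```

```bash
python3 -c "
from cell import env
from h import *
to(env.observe(),[.4845,.1455,.37])
s=env.snapshot('side');cv2.imwrite('pics/a6.png',s['pixels'][:260,150:450])"
```

```text
clk 11.35 pos [ 0.4933 -0.0616  0.3753] z [-0. -0. -1.] yaxis ang 74.4 F [-0.2  0.5 -2.4] T [ 0.08  0.31 -0.06] op 22.8
tool delta mm [ 64.2 197.1   5.3]
```

View pics/a6.png

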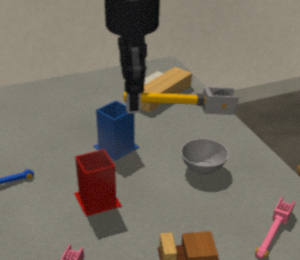

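Request:
servo_tool([
  {"delta_pos": [0,0,0],"rotation": [0,0,0],"gripper": 15},
  {"delta_pos": [0,0,0],"rotation": [0,0,0],"gripper": 15},
  {"delta_pos": [0,0,0],"rotation": [0,0,0],"gripper": 15},
  {"delta_pos": [0,0,0],"rotation": [0,0,0],"gripper": 15},
  {"delta_pos": [0,0,0],"rotation": [0,0,0],"gripper": 15},
  {"delta_pos": [0,0,0],"rotation": [0,0,0],"gripper": 15},
  {"delta_pos": [0,0,0],"rotation": [0,0,0],"gripper": 15},
  {"delta_pos": [0,0,0],"rotation": [0,0,0],"gripper": 15},
], force=6)

```text
clock: 12.4
eef_pos: [0.4933, -0.0616, 0.3753]
ee_rot: [-0.426, -3.112, 0.0]
force: [-0.7, -0.3, -3.5]
opening: 0.27
```

```bash
python3 -c "
from cell import env
from h import *
to(env.observe(),[.4845,.1455,.37])
s=env.snapshot('side');cv2.imwrite('pics/a7.png',s['pixels'][:260,150:450])"
```

```text
clk 12.4 pos [ 0.4933 -0.0616  0.3753] z [-0. -0. -1.] yaxis ang 74.4 F [-0.7 -0.3 -3.5] T [0.01 0.27 0.  ] op 23.1
tool delta mm [ 64.2 197.1   5.3]
```

View pics/a7.png

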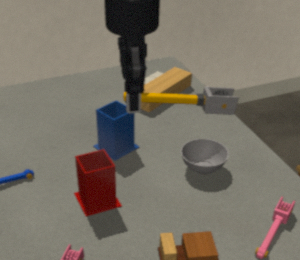

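The dresser hasn't moved although the commanded force is 6 N, so the ease may not have taken effect. I'll try re-issuing the finger target at a new value, keeping 6 N.

Request:
servo_tool([
  {"delta_pos": [0,0,0],"rotation": [0,0,0],"gripper": 17},
  {"delta_pos": [0,0,0],"rotation": [0,0,0],"gripper": 18},
  {"delta_pos": [0,0,0],"rotation": [0,0,0],"gripper": 19},
  {"delta_pos": [0,0,0],"rotation": [0,0,0],"gripper": 20},
  {"delta_pos": [0,0,0],"rotation": [0,0,0],"gripper": 20},
  {"delta_pos": [0,0,0],"rotation": [0,0,0],"gripper": 20},
  {"delta_pos": [0,0,0],"rotation": [0,0,0],"gripper": 20},
  {"delta_pos": [0,0,0],"rotation": [0,0,0],"gripper": 20},
], force=6)

```text
clock: 13.45
eef_pos: [0.4933, -0.0616, 0.3753]
ee_rot: [-0.426, -3.112, 0.0]
force: [0.2, -0.0, -3.1]
opening: 0.267
```

```bash
python3 -c "
from cell import env
from h import *
to(env.observe(),[.4845,.1455,.37])
s=env.snapshot('side');cv2.imwrite('pics/a8.png',s['pixels'][:260,150:450])"
```

```text
clk 13.45 pos [ 0.4933 -0.0616  0.3753] z [-0. -0. -1.] yaxis ang 74.4 F [ 0.2 -0.  -3.1] T [0.06 0.31 0.01] op 22.8
tool delta mm [ 64.2 197.1   5.3]
```

View pics/a8.png

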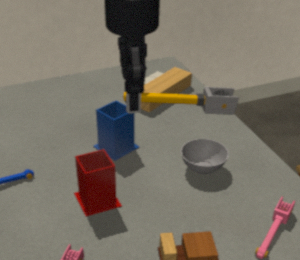

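Request:
servo_tool([
  {"delta_pos": [0,0,0],"rotation": [0,0,0],"gripper": 20.5},
  {"delta_pos": [0,0,0],"rotation": [0,0,0],"gripper": 21},
  {"delta_pos": [0,0,0],"rotation": [0,0,0],"gripper": 21.3},
  {"delta_pos": [0,0,0],"rotation": [0,0,0],"gripper": 21.6},
  {"delta_pos": [0,0,0],"rotation": [0,0,0],"gripper": 22},
  {"delta_pos": [0,0,0],"rotation": [0,0,0],"gripper": 22},
  {"delta_pos": [0,0,0],"rotation": [0,0,0],"gripper": 22},
  {"delta_pos": [0,0,0],"rotation": [0,0,0],"gripper": 22},
], force=6)

```text
clock: 14.5
eef_pos: [0.4933, -0.0616, 0.3753]
ee_rot: [-0.426, -3.112, 0.0]
force: [-0.9, -0.1, -3.6]
opening: 0.271
```

```bash
python3 -c "
from cell import env
from h import *
to(env.observe(),[.4845,.1455,.37])
s=env.snapshot('side');cv2.imwrite('pics/a9.png',s['pixels'][:260,150:450])
print(env.observe()['joint_efforts'])
print([x for x in dir(env) if not x.startswith('_')])"
```

```text
clk 14.5 pos [ 0.4933 -0.0616  0.3753] z [-0. -0. -1.] yaxis ang 74.4 F [-0.9 -0.1 -3.6] T [ 0.05  0.26 -0.  ] op 23.2
tool delta mm [ 64.2 197.1   5.3]
[-1.52107515e-05 -3.32633221e+01  8.06500297e-01 -1.95260203e+01
  5.85375179e-02 -3.10589913e-01 -2.52742740e-05]
['PlanningError', 'close_job', 'look_for', 'observe', 'snapshot', 'spot_point', 'tip_extent']
```

View pics/a9.png

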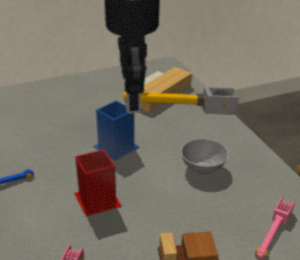

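Request:
servo_tool([
  {"delta_pos": [0,0,0],"rotation": [0,0,0],"gripper": 22.1},
  {"delta_pos": [0,0,0],"rotation": [0,0,0],"gripper": 22.2},
  {"delta_pos": [0,0,0],"rotation": [0,0,0],"gripper": 22.3},
  {"delta_pos": [0,0,0],"rotation": [0,0,0],"gripper": 22.4},
  {"delta_pos": [0,0,0],"rotation": [0,0,0],"gripper": 22.5},
  {"delta_pos": [0,0,0],"rotation": [0,0,0],"gripper": 22.6},
  {"delta_pos": [0,0,0],"rotation": [0,0,0],"gripper": 22.6},
  {"delta_pos": [0,0,0],"rotation": [0,0,0],"gripper": 22.6},
], force=5)

```text
clock: 15.55
eef_pos: [0.4933, -0.0616, 0.3753]
ee_rot: [-0.426, -3.112, 0.0]
force: [0.7, -0.9, -1.7]
opening: 0.264
```

```bash
python3 -c "
from cell import env
from h import *
to(env.observe(),[.4845,.1455,.37])
s=env.snapshot('side');cv2.imwrite('pics/a10.png',s['pixels'][:260,150:450])"
```

```text
clk 15.55 pos [ 0.4933 -0.0616  0.3753] z [-0. -0. -1.] yaxis ang 74.4 F [ 0.7 -0.9 -1.7] T [ 0.09  0.26 -0.02] op 22.6
tool delta mm [ 64.2 197.1   5.3]
```

View pics/a10.png

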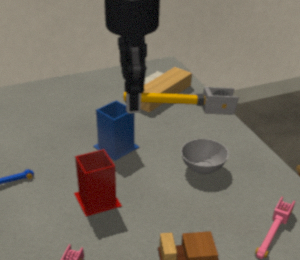

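Request:
servo_tool([
  {"delta_pos": [0,0,0],"rotation": [0,0,0],"gripper": 22.7},
  {"delta_pos": [0,0,0],"rotation": [0,0,0],"gripper": 22.8},
  {"delta_pos": [0,0,0],"rotation": [0,0,0],"gripper": 22.9},
  {"delta_pos": [0,0,0],"rotation": [0,0,0],"gripper": 23.0},
  {"delta_pos": [0,0,0],"rotation": [0,0,0],"gripper": 23.0},
  {"delta_pos": [0,0,0],"rotation": [0,0,0],"gripper": 23.0},
  {"delta_pos": [0,0,0],"rotation": [0,0,0],"gripper": 23.0},
  {"delta_pos": [0,0,0],"rotation": [0,0,0],"gripper": 23.0},
], force=6)

```text
clock: 16.6
eef_pos: [0.4931, -0.0615, 0.3751]
ee_rot: [-0.426, -3.112, 0.0]
force: [-0.5, -0.2, -2.9]
opening: 0.272
```

```bash
python3 -c "
from cell import env
from h import *
to(env.observe(),[.4845,.1455,.37])
s=env.snapshot('side');cv2.imwrite('pics/a11.png',s['pixels'][:260,150:450])"
```

```text
clk 16.6 pos [ 0.4931 -0.0615  0.3751] z [-0.001  0.    -1.   ] yaxis ang 74.4 F [-0.5 -0.2 -2.9] T [ 0.13  0.27 -0.02] op 23.2
tool delta mm [ 63.9 197.1   5.2]
```

View pics/a11.png

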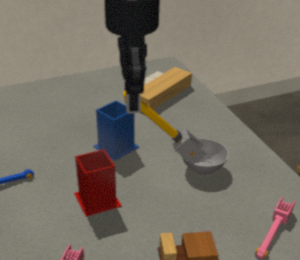

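It has turned partway, so the finger opening is what eases the grip. The head is now at crop pixel (190,148), about halfway down. Holding for another second.

Request:
servo_tool([
  {"delta_pos": [0,0,0],"rotation": [0,0,0],"gripper": 23.0},
  {"delta_pos": [0,0,0],"rotation": [0,0,0],"gripper": 23.0},
  {"delta_pos": [0,0,0],"rotation": [0,0,0],"gripper": 23.0},
  {"delta_pos": [0,0,0],"rotation": [0,0,0],"gripper": 23.0},
  {"delta_pos": [0,0,0],"rotation": [0,0,0],"gripper": 23.0},
  {"delta_pos": [0,0,0],"rotation": [0,0,0],"gripper": 23.0},
  {"delta_pos": [0,0,0],"rotation": [0,0,0],"gripper": 23.0},
  {"delta_pos": [0,0,0],"rotation": [0,0,0],"gripper": 23.0},
], force=6)

```text
clock: 17.65
eef_pos: [0.4933, -0.0616, 0.3753]
ee_rot: [-0.426, -3.112, 0.0]
force: [-0.8, 0.0, -3.1]
opening: 0.273
```

```bash
python3 -c "
from cell import env
from h import *
to(env.observe(),[.4845,.1455,.37])
s=env.snapshot('side');cv2.imwrite('pics/a12.png',s['pixels'][:260,150:450])"
```

```text
clk 17.65 pos [ 0.4933 -0.0616  0.3753] z [-0. -0. -1.] yaxis ang 74.4 F [-0.8  0.  -3.1] T [ 0.1   0.22 -0.03] op 23.3
tool delta mm [ 64.2 197.1   5.3]
```

View pics/a12.png

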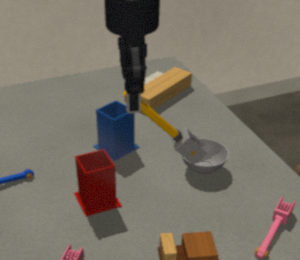

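Request:
servo_tool([
  {"delta_pos": [0,0,0],"rotation": [0,0,0],"gripper": 23.05},
  {"delta_pos": [0,0,0],"rotation": [0,0,0],"gripper": 23.05},
  {"delta_pos": [0,0,0],"rotation": [0,0,0],"gripper": 23.1},
  {"delta_pos": [0,0,0],"rotation": [0,0,0],"gripper": 23.1},
  {"delta_pos": [0,0,0],"rotation": [0,0,0],"gripper": 23.15},
  {"delta_pos": [0,0,0],"rotation": [0,0,0],"gripper": 23.15},
  {"delta_pos": [0,0,0],"rotation": [0,0,0],"gripper": 23.2},
  {"delta_pos": [0,0,0],"rotation": [0,0,0],"gripper": 23.2},
], force=6)

```text
clock: 18.7
eef_pos: [0.4933, -0.0616, 0.3753]
ee_rot: [-0.426, -3.112, 0.0]
force: [0.2, 1.3, -3.3]
opening: 0.273
```

```bash
python3 -c "
from cell import env
from h import *
to(env.observe(),[.4845,.1455,.37])
s=env.snapshot('side');cv2.imwrite('pics/a13.png',s['pixels'][:260,150:450])"
```

```text
clk 18.7 pos [ 0.4933 -0.0616  0.3753] z [-0. -0. -1.] yaxis ang 74.4 F [ 0.2  1.3 -3.3] T [ 0.04  0.21 -0.02] op 23.3
tool delta mm [ 64.2 197.1   5.3]
```

View pics/a13.png

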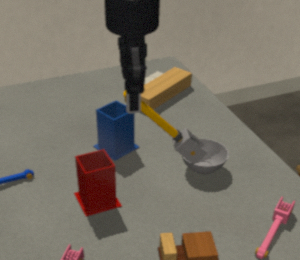

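Request:
servo_tool([
  {"delta_pos": [0,0,0],"rotation": [0,0,0],"gripper": 23.25},
  {"delta_pos": [0,0,0],"rotation": [0,0,0],"gripper": 23.25},
  {"delta_pos": [0,0,0],"rotation": [0,0,0],"gripper": 23.3},
  {"delta_pos": [0,0,0],"rotation": [0,0,0],"gripper": 23.3},
  {"delta_pos": [0,0,0],"rotation": [0,0,0],"gripper": 23.35},
  {"delta_pos": [0,0,0],"rotation": [0,0,0],"gripper": 23.35},
  {"delta_pos": [0,0,0],"rotation": [0,0,0],"gripper": 23.4},
  {"delta_pos": [0,0,0],"rotation": [0,0,0],"gripper": 23.4},
], force=6)

```text
clock: 19.75
eef_pos: [0.4934, -0.0617, 0.3754]
ee_rot: [0.426, 3.112, -0.0]
force: [-0.0, -0.8, -2.3]
opening: 0.274
```

```bash
python3 -c "
from cell import env
from h import *
to(env.observe(),[.4845,.1455,.37])
s=env.snapshot('side');cv2.imwrite('pics/a14.png',s['pixels'][:260,150:450])"
```

```text
clk 19.75 pos [ 0.4934 -0.0617  0.3754] z [ 0. -0. -1.] yaxis ang 74.4 F [-0.  -0.8 -2.3] T [0.05 0.17 0.08] op 23.4
tool delta mm [ 64.3 197.1   5.3]
```

View pics/a14.png

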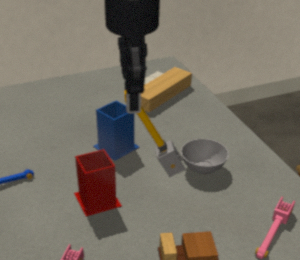

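Easing the opening works: the head is now at (172,157). Continuing in small steps.

Request:
servo_tool([
  {"delta_pos": [0,0,0],"rotation": [0,0,0],"gripper": 23.42},
  {"delta_pos": [0,0,0],"rotation": [0,0,0],"gripper": 23.45},
  {"delta_pos": [0,0,0],"rotation": [0,0,0],"gripper": 23.48},
  {"delta_pos": [0,0,0],"rotation": [0,0,0],"gripper": 23.5},
  {"delta_pos": [0,0,0],"rotation": [0,0,0],"gripper": 23.52},
  {"delta_pos": [0,0,0],"rotation": [0,0,0],"gripper": 23.55},
  {"delta_pos": [0,0,0],"rotation": [0,0,0],"gripper": 23.55},
  {"delta_pos": [0,0,0],"rotation": [0,0,0],"gripper": 23.55},
], force=6)

```text
clock: 20.8
eef_pos: [0.4934, -0.0616, 0.3753]
ee_rot: [0.426, 3.112, -0.0]
force: [-0.3, -0.4, -2.5]
opening: 0.275
```

```bash
python3 -c "
from cell import env
from h import *
to(env.observe(),[.4845,.1455,.37])
s=env.snapshot('side');cv2.imwrite('pics/a15.png',s['pixels'][:260,150:450])"
```

```text
clk 20.8 pos [ 0.4934 -0.0616  0.3753] z [ 0. -0. -1.] yaxis ang 74.4 F [-0.3 -0.4 -2.5] T [ 0.04  0.07 -0.04] op 23.5
tool delta mm [ 64.2 197.1   5.3]
```

View pics/a15.png

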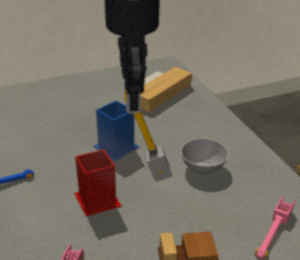

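Request:
servo_tool([
  {"delta_pos": [0,0,0],"rotation": [0,0,0],"gripper": 23.57},
  {"delta_pos": [0,0,0],"rotation": [0,0,0],"gripper": 23.6},
  {"delta_pos": [0,0,0],"rotation": [0,0,0],"gripper": 23.62},
  {"delta_pos": [0,0,0],"rotation": [0,0,0],"gripper": 23.65},
  {"delta_pos": [0,0,0],"rotation": [0,0,0],"gripper": 23.65},
  {"delta_pos": [0,0,0],"rotation": [0,0,0],"gripper": 23.65},
  {"delta_pos": [0,0,0],"rotation": [0,0,0],"gripper": 23.65},
  {"delta_pos": [0,0,0],"rotation": [0,0,0],"gripper": 23.65},
], force=6)

```text
clock: 21.85
eef_pos: [0.4933, -0.0616, 0.3753]
ee_rot: [0.426, 3.113, -0.0]
force: [-0.3, -0.1, -3.7]
opening: 0.275
```

```bash
python3 -c "
from cell import env
from h import *
to(env.observe(),[.4845,.1455,.37])
s=env.snapshot('side')
print(proj(s,[[.4934,-.0616,.3803],[.4934,-.0616,.3803-.165]]))
cv2.imwrite('pics/a16.png',cv2.resize(s['pixels'][60:200,220:380],None,fx=4,fy=4))"
```

```text
clk 21.85 pos [ 0.4933 -0.0616  0.3753] z [ 0. -0. -1.] yaxis ang 74.4 F [-0.3 -0.1 -3.7] T [ 0.04  0.09 -0.  ] op 23.5
tool delta mm [ 64.2 197.1   5.3]
[[282.06859923  95.72702695]
 [282.48117113 178.79585349]]
```

View pics/a16.png

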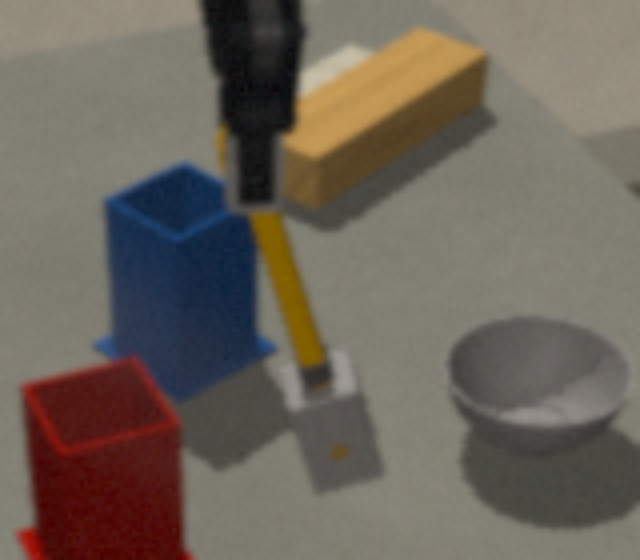

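Request:
servo_tool([
  {"delta_pos": [0,0,0],"rotation": [0,0,0],"gripper": 23.67},
  {"delta_pos": [0,0,0],"rotation": [0,0,0],"gripper": 23.68},
  {"delta_pos": [0,0,0],"rotation": [0,0,0],"gripper": 23.7},
  {"delta_pos": [0,0,0],"rotation": [0,0,0],"gripper": 23.72},
  {"delta_pos": [0,0,0],"rotation": [0,0,0],"gripper": 23.72},
  {"delta_pos": [0,0,0],"rotation": [0,0,0],"gripper": 23.72},
  {"delta_pos": [0,0,0],"rotation": [0,0,0],"gripper": 23.72},
  {"delta_pos": [0,0,0],"rotation": [0,0,0],"gripper": 23.72},
], force=6)

```text
clock: 22.9
eef_pos: [0.4933, -0.0616, 0.3753]
ee_rot: [-0.426, -3.112, 0.0]
force: [-0.0, -0.4, -3.3]
opening: 0.279
```

```bash
python3 -c "
from cell import env
from h import *
to(env.observe(),[.4845,.1455,.37])
s=env.snapshot('side')
cv2.imwrite('pics/a17.png',cv2.resize(s['pixels'][60:200,220:380],None,fx=4,fy=4))"
```

```text
clk 22.9 pos [ 0.4933 -0.0616  0.3753] z [-0. -0. -1.] yaxis ang 74.4 F [-0.  -0.4 -3.3] T [-0.05  0.1  -0.03] op 23.9
tool delta mm [ 64.2 197.1   5.3]
```

View pics/a17.png

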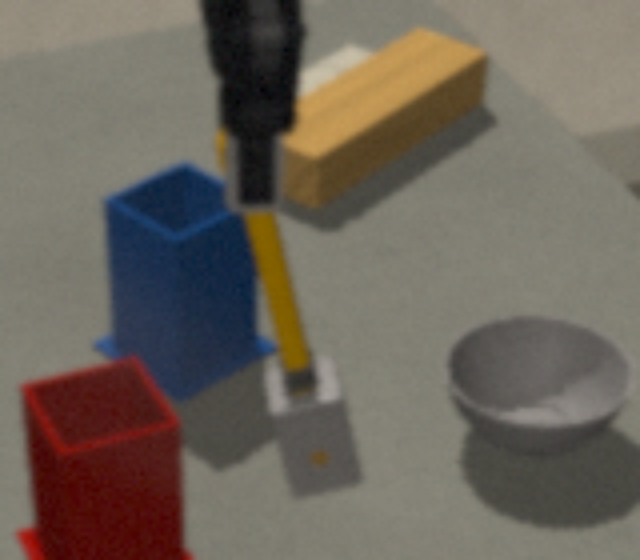

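Request:
servo_tool([
  {"delta_pos": [0,0,0],"rotation": [0,0,0],"gripper": 23.74},
  {"delta_pos": [0,0,0],"rotation": [0,0,0],"gripper": 23.76},
  {"delta_pos": [0,0,0],"rotation": [0,0,0],"gripper": 23.78},
  {"delta_pos": [0,0,0],"rotation": [0,0,0],"gripper": 23.8},
  {"delta_pos": [0,0,0],"rotation": [0,0,0],"gripper": 23.8},
  {"delta_pos": [0,0,0],"rotation": [0,0,0],"gripper": 23.8},
  {"delta_pos": [0,0,0],"rotation": [0,0,0],"gripper": 23.8},
  {"delta_pos": [0,0,0],"rotation": [0,0,0],"gripper": 23.8},
], force=6)

```text
clock: 23.95
eef_pos: [0.4933, -0.0616, 0.3753]
ee_rot: [-0.426, -3.113, 0.0]
force: [0.4, -1.0, -1.9]
opening: 0.28
```

```bash
python3 -c "
from cell import env
from h import *
to(env.observe(),[.4845,.1455,.37])
s=env.snapshot('side')
cv2.imwrite('pics/a18.png',cv2.resize(s['pixels'][60:200,220:380],None,fx=4,fy=4))"
```

```text
clk 23.95 pos [ 0.4933 -0.0616  0.3753] z [-0. -0. -1.] yaxis ang 74.4 F [ 0.4 -1.  -1.9] T [-0.    0.03  0.02] op 23.9
tool delta mm [ 64.2 197.1   5.3]
```

View pics/a18.png

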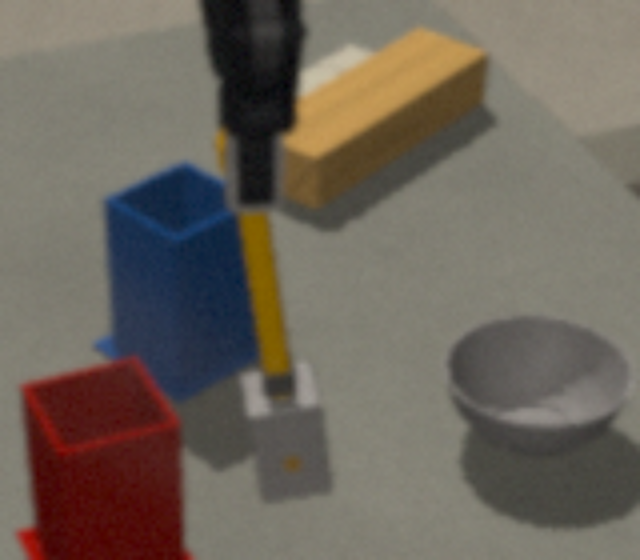

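Request:
servo_tool([
  {"delta_pos": [0,0,0],"rotation": [0,0,0],"gripper": 23.81},
  {"delta_pos": [0,0,0],"rotation": [0,0,0],"gripper": 23.82},
  {"delta_pos": [0,0,0],"rotation": [0,0,0],"gripper": 23.83},
  {"delta_pos": [0,0,0],"rotation": [0,0,0],"gripper": 23.84},
  {"delta_pos": [0,0,0],"rotation": [0,0,0],"gripper": 23.85},
  {"delta_pos": [0,0,0],"rotation": [0,0,0],"gripper": 23.85},
  {"delta_pos": [0,0,0],"rotation": [0,0,0],"gripper": 23.85},
  {"delta_pos": [0,0,0],"rotation": [0,0,0],"gripper": 23.85},
], force=6)

```text
clock: 25.0
eef_pos: [0.4933, -0.0616, 0.3753]
ee_rot: [-0.426, -3.112, 0.0]
force: [-0.2, 0.6, -3.0]
opening: 0.284
```

```bash
python3 -c "
from cell import env
from h import *
to(env.observe(),[.4845,.1455,.37])
s=env.snapshot('side')
cv2.imwrite('pics/a19.png',cv2.resize(s['pixels'][60:200,220:380],None,fx=4,fy=4))"
```

```text
clk 25.0 pos [ 0.4933 -0.0616  0.3753] z [-0. -0. -1.] yaxis ang 74.4 F [-0.2  0.6 -3. ] T [ 0.04 -0.01  0.02] op 24.2
tool delta mm [ 64.2 197.1   5.3]
```

View pics/a19.png

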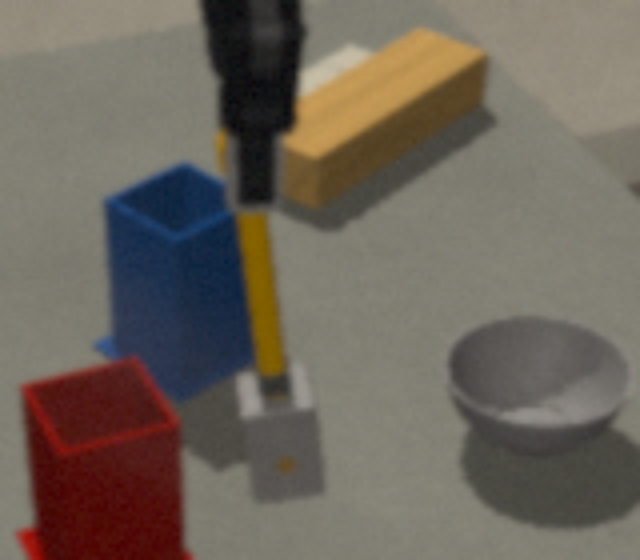

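```bash
python3 -c "
from cell import env
from h import *
s=env.snapshot('side')
y=np.array([np.cos(np.radians(74.4)),np.sin(np.radians(74.4)),0]);f=np.array([y[1],-y[0],0]);d=np.array([0,0,-1.])
for a in (0,2,4,6,8):
    c,sn=np.cos(np.radians(a)),np.sin(np.radians(a)); X=c*d+sn*f; Z=c*f-sn*d
    p=np.array([.4934,-.0616,.3803])
    P=[p+X*.165-y*.016-Z*.016,p+X*.165-y*.016+Z*.016,p+X*.115-y*.016-Z*.016,p+X*.115-y*.016+Z*.016,p+X*.165]
    print(a,((proj(s,P)+.5-[220,60])*4).round().tolist())
"
```

```text
0 [[219.0, 502.0], [292.0, 497.0], [218.0, 411.0], [293.0, 406.0], [252.0, 477.0]]
2 [[232.0, 502.0], [305.0, 495.0], [227.0, 411.0], [302.0, 404.0], [265.0, 476.0]]
4 [[245.0, 502.0], [318.0, 493.0], [237.0, 411.0], [312.0, 402.0], [278.0, 475.0]]
6 [[259.0, 501.0], [331.0, 490.0], [246.0, 411.0], [321.0, 400.0], [290.0, 473.0]]
8 [[272.0, 500.0], [343.0, 487.0], [256.0, 410.0], [330.0, 397.0], [303.0, 471.0]]
```

The fit gives about 5° from plumb. One more small step.

Request:
servo_tool([
  {"delta_pos": [0,0,0],"rotation": [0,0,0],"gripper": 23.86},
  {"delta_pos": [0,0,0],"rotation": [0,0,0],"gripper": 23.87},
  {"delta_pos": [0,0,0],"rotation": [0,0,0],"gripper": 23.88},
  {"delta_pos": [0,0,0],"rotation": [0,0,0],"gripper": 23.89},
  {"delta_pos": [0,0,0],"rotation": [0,0,0],"gripper": 23.9},
  {"delta_pos": [0,0,0],"rotation": [0,0,0],"gripper": 23.9},
  {"delta_pos": [0,0,0],"rotation": [0,0,0],"gripper": 23.9},
  {"delta_pos": [0,0,0],"rotation": [0,0,0],"gripper": 23.9},
], force=6)

```text
clock: 26.1
eef_pos: [0.4933, -0.0616, 0.3753]
ee_rot: [-0.426, -3.112, 0.0]
force: [-0.2, 0.2, -2.9]
opening: 0.279
```

```bash
python3 -c "
from cell import env
from h import *
to(env.observe(),[.4845,.1455,.37])
s=env.snapshot('side')
cv2.imwrite('pics/a20.png',cv2.resize(s['pixels'][60:200,220:380],None,fx=4,fy=4))"
```

```text
clk 26.1 pos [ 0.4933 -0.0616  0.3753] z [-0. -0. -1.] yaxis ang 74.4 F [-0.2  0.2 -2.9] T [-0.03 -0.04  0.02] op 23.8
tool delta mm [ 64.2 197.1   5.3]
```

View pics/a20.png

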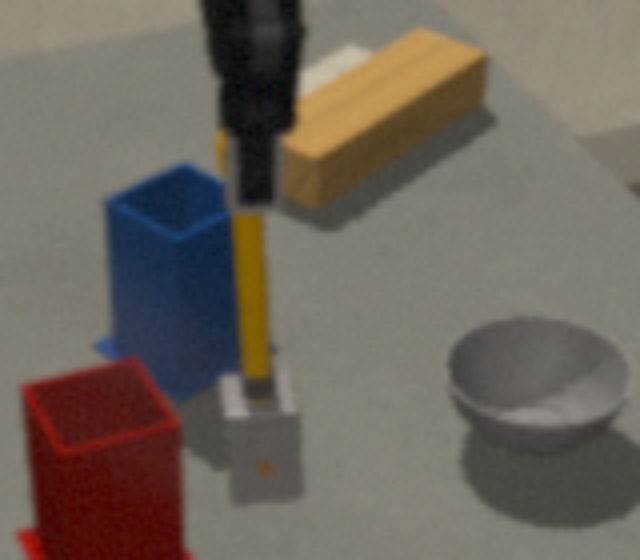

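It's within about 2° of plumb. Tightening, then moving over the red well.

Request:
servo_tool([
  {"delta_pos": [0,0,0],"rotation": [0,0,0],"gripper": 23},
  {"delta_pos": [0,0,0],"rotation": [0,0,0],"gripper": 21},
  {"delta_pos": [0,0,0],"rotation": [0,0,0],"gripper": 18},
  {"delta_pos": [0,0,0],"rotation": [0,0,0],"gripper": 15},
  {"delta_pos": [0,0,0],"rotation": [0,0,0],"gripper": 15},
  {"delta_pos": [0,0,0],"rotation": [0,0,0],"gripper": 15},
  {"delta_pos": [0,0,0],"rotation": [0,0,0],"gripper": 15},
  {"delta_pos": [0,0,0],"rotation": [0,0,0],"gripper": 15},
], force=50)

```text
clock: 27.15
eef_pos: [0.4933, -0.0616, 0.3753]
ee_rot: [-0.426, -3.112, 0.0]
force: [-0.4, -0.8, -2.7]
opening: 0.26
```

Request:
servo_tool([
  {"delta_pos": [4,12,0],"rotation": [0,0,-1],"gripper": 15},
  {"delta_pos": [12,37,0],"rotation": [0,0,-3],"gripper": 15},
  {"delta_pos": [22,68,0],"rotation": [0,0,-6],"gripper": 15},
  {"delta_pos": [33,101,0],"rotation": [0,0,-9],"gripper": 15},
  {"delta_pos": [44,135,0],"rotation": [0,0,-12],"gripper": 15},
  {"delta_pos": [54,167,0],"rotation": [0,0,-15],"gripper": 15},
  {"delta_pos": [61,188,0],"rotation": [0,0,-17],"gripper": 15},
  {"delta_pos": [64,197,0],"rotation": [0,0,-17],"gripper": 15},
])

```text
clock: 28.15
eef_pos: [0.4842, 0.1469, 0.3752]
ee_rot: [0.042, -3.141, -0.0]
force: [-0.3, -0.8, -3.5]
opening: 0.263
```

```bash
python3 -c "
from cell import env
from h import *
to(env.observe(),[.4845,.1455,.168])
s=env.snapshot('side')
t=env.snapshot('top')
for c in ('side','top'): print(c,[(np.round(q['xyz'],3).tolist(),round(q['confidence'],2)) for q in env.spot_point(c,'dresser_foot')+env.spot_point(c,'dresser') if q['xyz'][2]>.1])
a=cv2.resize(s['pixels'][20:220,160:340],None,fx=2.4,fy=2.4);b=cv2.resize(t['pixels'][150:270,160:260],None,fx=3.4,fy=4);
cv2.imwrite('pics/a21.png',np.hstack([a,b]))"
```

```text
clk 28.15 pos [0.4842 0.1469 0.3752] z [-0.  0. -1.] yaxis ang 91.53 F [-0.3 -0.8 -3.5] T [-0.09  0.01 -0.02] op 22.5
tool delta mm [ -0.3  -1.5 207.2]
side [([0.491, 0.148, 0.214], 0.84), ([0.485, 0.147, 0.379], 0.82)]
top [([0.489, 0.151, 0.379], 0.39)]
```

View pics/a21.png

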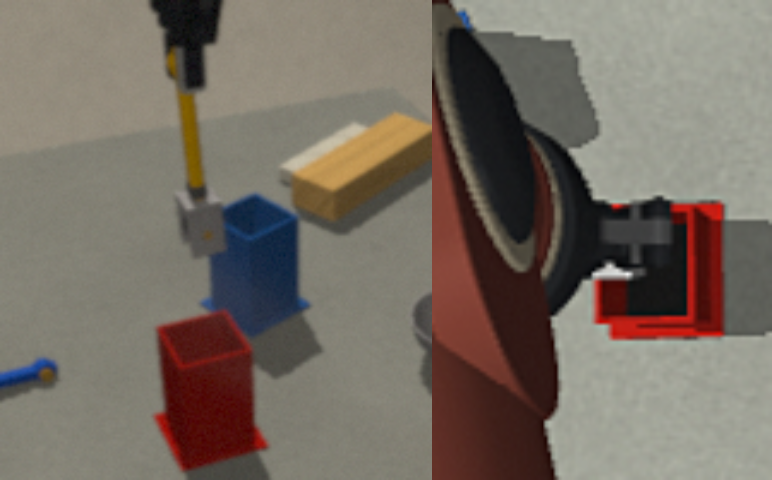

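The dresser hangs plumb. The networks put its foot at (0.491, 0.148, 0.214) and the well centre is about (0.4845, 0.1455). I'll lower with a small correction and check just above the rim.

Request:
servo_tool([
  {"delta_pos": [4,-2,5],"rotation": [0,0,0],"gripper": 15},
  {"delta_pos": [4,-2,20],"rotation": [0,0,0],"gripper": 15},
  {"delta_pos": [4,-2,35],"rotation": [0,0,0],"gripper": 15},
  {"delta_pos": [4,-2,55],"rotation": [0,0,0],"gripper": 15},
  {"delta_pos": [4,-2,70],"rotation": [0,0,0],"gripper": 15},
  {"delta_pos": [4,-2,80],"rotation": [0,0,0],"gripper": 15},
  {"delta_pos": [4,-2,85],"rotation": [0,0,0],"gripper": 15},
  {"delta_pos": [4,-2,85],"rotation": [0,0,0],"gripper": 15},
])

```text
clock: 29.45
eef_pos: [0.4807, 0.1431, 0.2903]
ee_rot: [0.038, -3.141, 0.0]
force: [0.5, -0.2, -3.7]
opening: 0.268
```

```bash
python3 -c "
from cell import env
from h import *
to(env.observe(),[.4845,.1455,.1645])
s=env.snapshot('side')
t=env.snapshot('top')
for c in ('side','top'): print(c,[(np.round(q['xyz'],3).tolist(),round(q['confidence'],2)) for q in env.spot_point(c,'dresser_foot')+env.spot_point(c,'dresser') if q['xyz'][2]>.1],[np.round(q['xyz'],3).tolist() for q in env.spot_point(c,'well')])
a=cv2.resize(s['pixels'][80:220,190:310],None,fx=4,fy=4);b=cv2.resize(t['pixels'][180:250,190:250],None,fx=5,fy=8);
cv2.imwrite('pics/a22.png',np.hstack([a,b]))"
```

```text
clk 29.45 pos [0.4807 0.1431 0.2903] z [-0. -0. -1.] yaxis ang 91.38 F [ 0.5 -0.2 -3.7] T [0.04 0.03 0.04] op 22.9
tool delta mm [ -3.9   2.3 125.8]
side [([0.487, 0.141, 0.134], 0.97), ([0.478, 0.148, 0.293], 0.57)] [[0.484, 0.148, -0.001]]
top [([0.482, 0.144, 0.128], 0.35)] [[0.485, 0.148, 0.002]]
```

View pics/a22.png

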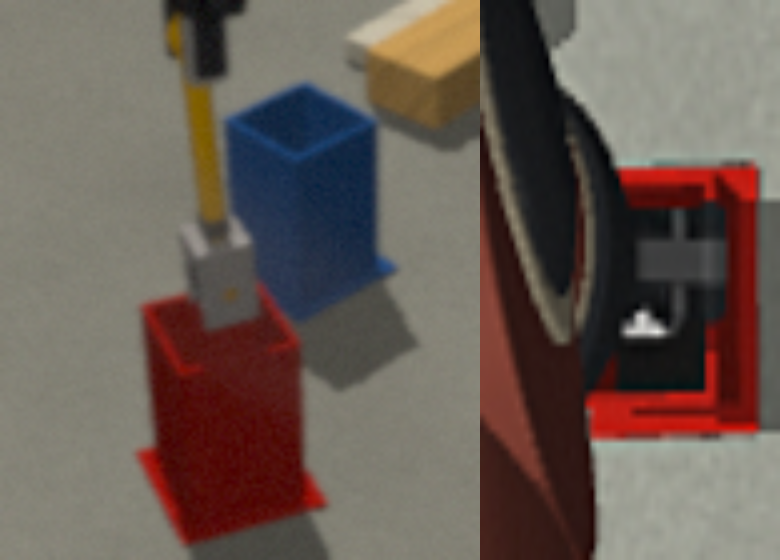

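The head is over the mouth of the red well, with its foot at crop (232,318). Shifting 3 mm in y and descending.

Request:
servo_tool([
  {"delta_pos": [0,3,5],"rotation": [0,0,0],"gripper": 15},
  {"delta_pos": [0,3,20],"rotation": [0,0,0],"gripper": 15},
  {"delta_pos": [0,3,40],"rotation": [0,0,0],"gripper": 15},
  {"delta_pos": [0,3,60],"rotation": [0,0,0],"gripper": 15},
  {"delta_pos": [0,3,80],"rotation": [0,0,0],"gripper": 15},
  {"delta_pos": [0,3,98],"rotation": [0,0,0],"gripper": 15},
  {"delta_pos": [0,3,110],"rotation": [0,0,0],"gripper": 15},
  {"delta_pos": [0,3,116],"rotation": [0,0,0],"gripper": 15},
])

```text
clock: 30.85
eef_pos: [0.4805, 0.1464, 0.1737]
ee_rot: [0.039, -3.141, 0.0]
force: [0.3, -0.2, -2.8]
opening: 0.263
```

Request:
servo_tool([
  {"delta_pos": [0,0,1],"rotation": [0,0,0],"gripper": 15},
  {"delta_pos": [0,0,2],"rotation": [0,0,0],"gripper": 15},
  {"delta_pos": [0,0,3],"rotation": [0,0,0],"gripper": 15},
  {"delta_pos": [0,0,4],"rotation": [0,0,0],"gripper": 15},
  {"delta_pos": [0,0,5],"rotation": [0,0,0],"gripper": 15},
  {"delta_pos": [0,0,6],"rotation": [0,0,0],"gripper": 15},
  {"delta_pos": [0,0,7],"rotation": [0,0,0],"gripper": 15},
  {"delta_pos": [0,0,7],"rotation": [0,0,0],"gripper": 15},
])

```text
clock: 31.85
eef_pos: [0.4809, 0.1463, 0.1676]
ee_rot: [-0.038, 3.141, 0.0]
force: [0.1, 0.3, -0.9]
opening: 0.266
```

```bash
python3 -c "
from cell import env
from h import *
to(env.observe(),[.4845,.1455,.1645])
s=env.snapshot('side')
t=env.snapshot('top')
a=cv2.resize(s['pixels'][80:220,190:310],None,fx=4,fy=4);b=cv2.resize(t['pixels'][180:250,190:250],None,fx=5,fy=8);
cv2.imwrite('pics/a23.png',np.hstack([a,b]))"
```

```text
clk 31.85 pos [0.4809 0.1463 0.1676] z [ 0.001  0.    -1.   ] yaxis ang 91.39 F [ 0.1  0.3 -0.9] T [-0.05  0.07 -0.01] op 22.7
tool delta mm [-3.5 -0.9  3.1]
```

View pics/a23.png

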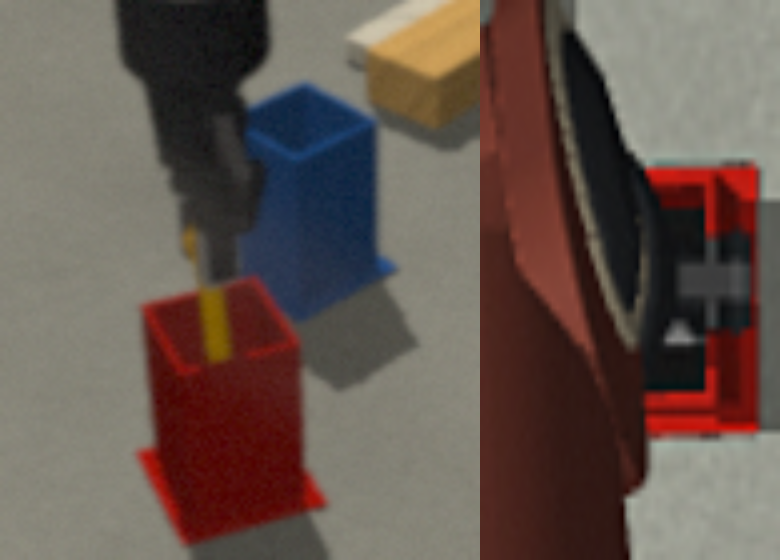

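Request:
servo_tool([
  {"delta_pos": [0,0,0.3],"rotation": [0,0,0],"gripper": 15},
  {"delta_pos": [0,0,0.6],"rotation": [0,0,0],"gripper": 15},
  {"delta_pos": [0,0,0.9],"rotation": [0,0,0],"gripper": 15},
  {"delta_pos": [0,0,1.2],"rotation": [0,0,0],"gripper": 15},
  {"delta_pos": [0,0,1.5],"rotation": [0,0,0],"gripper": 15},
  {"delta_pos": [0,0,1.5],"rotation": [0,0,0],"gripper": 15},
  {"delta_pos": [0,0,1.5],"rotation": [0,0,0],"gripper": 15},
  {"delta_pos": [0,0,1.5],"rotation": [0,0,0],"gripper": 15},
])

```text
clock: 32.95
eef_pos: [0.4822, 0.1465, 0.1674]
ee_rot: [-0.038, 3.137, 0.001]
force: [0.1, -1.0, 8.5]
opening: 0.264
```

```bash
python3 -c "
from cell import env
from h import *
to(env.observe(),[.4845,.1455,.1645])"
```

```text
clk 32.95 pos [0.4822 0.1465 0.1674] z [ 0.004  0.001 -1.   ] yaxis ang 91.39 F [ 0.1 -1.   8.5] T [-0.22  0.11 -0.04] op 22.5
tool delta mm [-2.3 -1.1  2.9]
```

Firm contact: the upward force is 8.5 N and the descent has stopped. Relieving the preload slightly, then releasing slowly.

Request:
servo_tool([
  {"delta_pos": [0,0,-0.5],"rotation": [0,0,0],"gripper": 18},
  {"delta_pos": [0,0,-1],"rotation": [0,0,0],"gripper": 21},
  {"delta_pos": [0,0,-1],"rotation": [0,0,0],"gripper": 22.5},
  {"delta_pos": [0,0,-1],"rotation": [0,0,0],"gripper": 23},
  {"delta_pos": [0,0,-1],"rotation": [0,0,0],"gripper": 23.4},
  {"delta_pos": [0,0,-1],"rotation": [0,0,0],"gripper": 23.7},
  {"delta_pos": [0,0,-1],"rotation": [0,0,0],"gripper": 23.9},
  {"delta_pos": [0,0,-1],"rotation": [0,0,0],"gripper": 24.1},
], force=20)

```text
clock: 33.95
eef_pos: [0.4802, 0.1462, 0.1664]
ee_rot: [0.038, -3.14, 0.0]
force: [0.0, 0.8, -0.4]
opening: 0.284
```

Request:
servo_tool([
  {"delta_pos": [0,0,0],"rotation": [0,0,0],"gripper": 24.4},
  {"delta_pos": [0,0,0],"rotation": [0,0,0],"gripper": 24.8},
  {"delta_pos": [0,0,0],"rotation": [0,0,0],"gripper": 25.5},
  {"delta_pos": [0,0,0],"rotation": [0,0,0],"gripper": 27},
  {"delta_pos": [0,0,0],"rotation": [0,0,0],"gripper": 29},
  {"delta_pos": [0,0,0],"rotation": [0,0,0],"gripper": 32},
  {"delta_pos": [0,0,0],"rotation": [0,0,0],"gripper": 36},
  {"delta_pos": [0,0,0],"rotation": [0,0,0],"gripper": 40},
])

```text
clock: 34.95
eef_pos: [0.4806, 0.1462, 0.1668]
ee_rot: [-0.038, 3.141, -0.0]
force: [-0.3, 0.5, 0.8]
opening: 0.467
```

```bash
python3 -c "
from cell import env
from h import *
to(env.observe(),[.4845,.1455,.1645])
s=env.snapshot('side')
t=env.snapshot('top')
a=cv2.resize(s['pixels'][80:220,190:310],None,fx=4,fy=4);b=cv2.resize(t['pixels'][180:250,190:250],None,fx=5,fy=8);
cv2.imwrite('pics/a24.png',np.hstack([a,b]))"
```

```text
clk 34.95 pos [0.4806 0.1462 0.1668] z [ 0. -0. -1.] yaxis ang 91.4 F [-0.3  0.5  0.8] T [-0.03  0.03  0.03] op 39.9
tool delta mm [-3.9 -0.8  2.3]
```

View pics/a24.png

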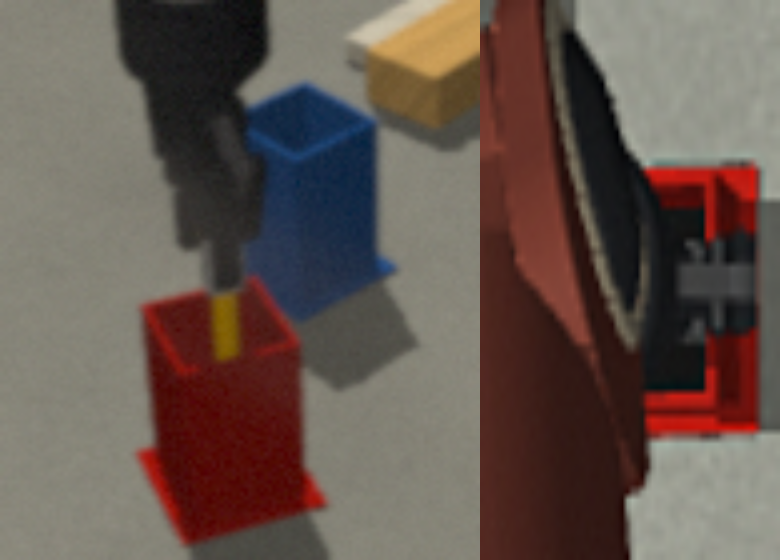

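It has settled upright on its foot with the fingers clear on both sides. Retreating straight up.

Request:
servo_tool([
  {"delta_pos": [0,0,-6],"rotation": [0,0,0],"gripper": 40},
  {"delta_pos": [0,0,-14],"rotation": [0,0,0],"gripper": 40},
  {"delta_pos": [0,0,-24],"rotation": [0,0,0],"gripper": 40},
  {"delta_pos": [0,0,-40],"rotation": [0,0,0],"gripper": 40},
  {"delta_pos": [0,0,-65],"rotation": [0,0,0],"gripper": 40},
  {"delta_pos": [0,0,-90],"rotation": [0,0,0],"gripper": 40},
  {"delta_pos": [0,0,-115],"rotation": [0,0,0],"gripper": 40},
  {"delta_pos": [0,0,-140],"rotation": [0,0,0],"gripper": 40},
])

```text
clock: 36.05
eef_pos: [0.4805, 0.1462, 0.3084]
ee_rot: [-0.038, 3.141, 0.0]
force: [0.6, -0.1, -0.4]
opening: 0.469
```

Request:
servo_tool([
  {"delta_pos": [0,0,-20],"rotation": [0,0,0],"gripper": 40},
  {"delta_pos": [0,0,-20],"rotation": [0,0,0],"gripper": 40},
  {"delta_pos": [0,0,-20],"rotation": [0,0,0],"gripper": 40},
  {"delta_pos": [0,0,-20],"rotation": [0,0,0],"gripper": 40},
  {"delta_pos": [0,0,-20],"rotation": [0,0,0],"gripper": 40},
  {"delta_pos": [0,0,-20],"rotation": [0,0,0],"gripper": 40},
  {"delta_pos": [0,0,-20],"rotation": [0,0,0],"gripper": 40},
  {"delta_pos": [0,0,-20],"rotation": [0,0,0],"gripper": 40},
])

```text
clock: 37.05
eef_pos: [0.4806, 0.1462, 0.3268]
ee_rot: [0.038, -3.141, 0.0]
force: [0.4, 0.5, 0.3]
opening: 0.469
```

```bash
python3 -c "
from cell import env
from h import *
to(env.observe(),[.4845,.1455,.1645])
s=env.snapshot('side')
for d in env.spot_point('side','dresser')+env.spot_point('side','rubber_tool'): print(np.round(d['xyz'],3),round(d['confidence'],2))
a=cv2.resize(s['pixels'][60:380,170:430],None,fx=1.8,fy=1.8)
cv2.imwrite('pics/a25.png',a)"
```

```text
clk 37.05 pos [0.4806 0.1462 0.3268] z [-0. -0. -1.] yaxis ang 91.39 F [0.4 0.5 0.3] T [ 0.   -0.04  0.01] op 40.1
tool delta mm [ -3.9  -0.8 162.3]
[ 0.75  -0.14   0.005] 0.92
[ 0.355 -0.236  0.005] 0.86
[0.349 0.3   0.01 ] 0.79
[ 0.288 -0.138  0.007] 0.73
[0.488 0.148 0.17 ] 0.58
[ 0.478 -0.282  0.054] 0.81
```

View pics/a25.png

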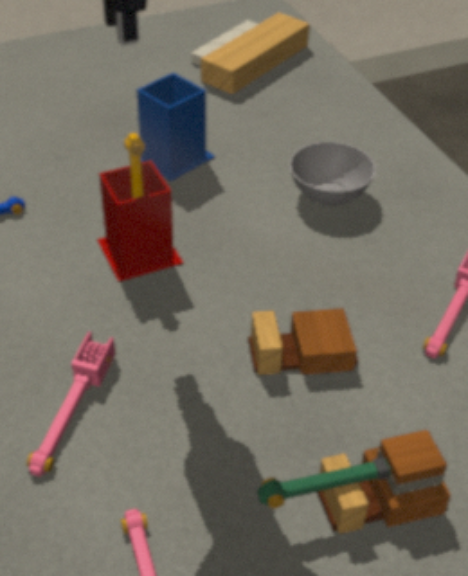

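The dresser stands upright in the red well, with its pin at about (0.488, 0.148, 0.170), where 0.169 m is expected for a foot resting on the floor. The green tool hasn't moved. Handing in.

```bash
python3 -c "
from cell import env
print(env.close_job())"
```

```text
the job is handed in; nothing more can be done
None
```

The wheel dresser is standing head down on the bottom of the red well, and the job is handed in at about 37 s on the clock.

- **Grip and swing:** I took it by the brass pin and lifted it until the pin was about 0.38 m up. Lowering the force setting from 50 N to 6 N did nothing: it stayed level. Opening the fingers bit by bit, from 22.6 to 23.9 mm, let it swing. It stopped partway several times before hanging about 2° from plumb by my picture fit. Then I set the grip back to 50 N.
- **Lowering and release:** It reached the floor of the red well with about 8.5 N of contact force. That was about 3 mm higher than I had worked out, probably because the pin slid slightly in the grip. I let go slowly, it settled upright, and the arm withdrew straight up.
- **Last checks:** The pin reads (0.488, 0.148, 0.170) m, against 0.169 m expected with the foot on the floor. That detection had a low confidence of 0.58, but the picture agrees. The green tool's pin reads (0.478, -0.282, 0.054) m, the same as at the start within measuring error. The force on the tool is near zero, so the gripper is clear of everything.

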